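# Load the kit tray and shut its guard

## Task

Slide the clear guard of the tray station fully open along its rails, seat every aluminium casting lying on the bench (bearing blocks, round flanged caps, T-shaped clamp feet; four to six of them) flat on the floor of a nest of its own shape, then slide the guard fully shut over them. Leave the handwheel and the gauge case on the bench where they are.

Things in the scene. Friction and masses are not known exactly. Their poses are not given: they have to be found in the camera images.
- station: tray station, fixed: grey base plate with six grey nests between two aluminium rails along its x (rails 12 mm wide, centred at y = +-100 mm, tops 60 mm above the table, x = -120 to +362 mm). Origin: on the table under the centre of the nests, which lie within x = +-114, y = +-92 mm. Its x points away from the robot within about 0.1 rad.
- guard (a joint): travel (m) of the clear guard along station +x: 0 = shut over all nests, 0.24 = fully open, nests bare; hard stops at both. Starts shut or up to 0.05 open, stays where left, about 3 N moves it. Clear plate 236 x 212 mm with aluminium rim, 61 to 71 mm above the table: a seated casting (top 56 mm) passes under it, an unseated one does not.
- guard_grip (a point): centre of the guard's handle: black upright bar on the guard's near edge, 16 mm thick (station x), 70 mm long (station y), from the guard's top to 96 mm above the table. Point: 84 mm above the table; axes as the station's. It moves with the guard.
- block_a: bearing block, aluminium casting, ~0.26 kg: rectangular foot 44 (own x) x 80 (own y) x 18 mm high, with a square boss 32 x 32 mm, 28 mm tall, centred on it (46 mm high in all). Origin: centre of the underside; z up. Same after a half turn. Fits either block pocket. May be absent (None).
- block_b: bearing block, aluminium casting, ~0.26 kg: rectangular foot 44 (own x) x 80 (own y) x 18 mm high, with a square boss 32 x 32 mm, 28 mm tall, centred on it (46 mm high in all). Origin: centre of the underside; z up. Same after a half turn. Fits either block pocket. May be absent (None).
- cap_a: flanged bearing cap, aluminium casting, ~0.21 kg: round flange 60 mm in diameter, 18 mm high, with a central round hub 32 mm in diameter, 28 mm tall (46 mm high in all). Origin: centre of the underside; z up. Any yaw. Fits either round pocket. May be absent (None).
- cap_b: flanged bearing cap, aluminium casting, ~0.21 kg: round flange 60 mm in diameter, 18 mm high, with a central round hub 32 mm in diameter, 28 mm tall (46 mm high in all). Origin: centre of the underside; z up. Any yaw. Fits either round pocket. May be absent (None).
- tee_a: T-shaped clamp foot, aluminium casting, ~0.25 kg: foot 18 mm high: crossbar 80 mm (own y) by x = -2 to +28 mm, stem 32 mm (own y) by x = -36 to -2 mm; square boss 32 x 32 mm, 28 mm tall, centred on the origin (46 mm high in all). Origin: on the underside; z up. Fits either T pocket, one way round. May be absent (None).
- tee_b: T-shaped clamp foot, aluminium casting, ~0.25 kg: foot 18 mm high: crossbar 80 mm (own y) by x = -2 to +28 mm, stem 32 mm (own y) by x = -36 to -2 mm; square boss 32 x 32 mm, 28 mm tall, centred on the origin (46 mm high in all). Origin: on the underside; z up. Fits either T pocket, one way round. May be absent (None).
- pocket_block_a (a point): rectangular pocket, 49 (own x) x 85 mm (own y), in a grey nest, black floor. Point: pocket floor centre, where a seated block's origin comes; the block's x lies along this x, either way round. 10 mm deep, floor 10 mm and rim 20 mm above the table; z up. Nests are 76 x 92 mm, two across and three deep between the rails; which is where changes.
- pocket_block_b (a point): rectangular pocket, 49 (own x) x 85 mm (own y), in a grey nest, black floor. Point: pocket floor centre, where a seated block's origin comes; the block's x lies along this x, either way round. 10 mm deep, floor 10 mm and rim 20 mm above the table; z up. Nests are 76 x 92 mm, two across and three deep between the rails; which is where changes.
- pocket_cap_a (a point): round pocket, 65 mm in diameter, in a grey nest, black floor. Point: pocket floor centre, where a seated cap's origin comes. 10 mm deep, floor 10 mm and rim 20 mm above the table; z up. Nests are 76 x 92 mm, two across and three deep between the rails; which is where changes.
- pocket_cap_b (a point): round pocket, 65 mm in diameter, in a grey nest, black floor. Point: pocket floor centre, where a seated cap's origin comes. 10 mm deep, floor 10 mm and rim 20 mm above the table; z up. Nests are 76 x 92 mm, two across and three deep between the rails; which is where changes.
- pocket_tee_a (a point): T-shaped pocket, 2.5 mm larger than the T all round, in a grey nest, black floor. Point: on the pocket floor, where a seated T's origin comes; the T's x axis points along this x (stem to -x). 10 mm deep, floor 10 mm and rim 20 mm above the table; z up. Nests are 76 x 92 mm, two across and three deep between the rails; which is where changes.
- pocket_tee_b (a point): T-shaped pocket, 2.5 mm larger than the T all round, in a grey nest, black floor. Point: on the pocket floor, where a seated T's origin comes; the T's x axis points along this x (stem to -x). 10 mm deep, floor 10 mm and rim 20 mm above the table; z up. Nests are 76 x 92 mm, two across and three deep between the rails; which is where changes.
- handwheel: not part of the kit, loose: black star handwheel lying flat, 86 mm across, 36 mm high; origin under its centre
- gauge_case: not part of the kit, loose: closed wooden gauge case 62 x 85 x 34 mm; origin under its centre
Mind the look-alikes: they are no part of the job. What is shaped like the cap_b but turquoise or yellow is not meant.

How it is judged:
By the outcome, as a careful person would: the job done as asked, in the order asked, and still so for the second after the job is handed in, with the robot touching nothing.
Of block_a, block_b, cap_a, cap_b, tee_a, tee_b only 4 to 6 are there at a start; the rules pass over those that are not, and their reading is None.
At some moment in a run one of block_a, block_b, cap_a, cap_b, tee_a, tee_b may be knocked a few centimetres aside while the robot is not near it.
Once in a run the grip may slacken for a moment while it holds something.
It also fails if it takes over 210 s, if anything falls off the work surface, if the arm or the gripper's body presses on something with over 40 N, if the wrist force passes 120 N, or if a joint passes its speed limit or range.

## Robot

A 7-joint arm with a two-finger parallel gripper is mounted at the origin on the work surface. World frame = base frame: x ahead of the robot, y to its left, z up, the work surface at z = 0. Lengths are in m, angles in rad, forces in N, time in s.
With the tool pointing down it reaches from about 0.4 to 0.85 m from the base axis. Payload 6.9 kg.
Tool frame: the origin (TCP) lies on the centre line of the jaws, within the pads' length; the fingertips stand 25 mm ahead of it and the grasp point (between the pads) lies 6 mm ahead of it (arm.tip_extent is the distance from the TCP to the fingertips, in m); z points along the fingers, y is the line along which they close (so a half turn about z gives the same grasp; the last joint's range is limited). The gripper opens to 85 mm and grips with 20 to 120 N. Pads are 22 mm wide; open, the fingers measure 114 mm over their backs; the gripper's body (76 mm by 85 mm) begins 54 mm behind the grasp point. The pads swing forward as they close: fully open they stand 13 mm farther back than shut.
Start: joints at [1.411, 0.507, -0.238, 1.5, 0.126, 1.149, -0.155], TCP at [0.164, -0.603, 0.256] pointing down, gripper open.
Joint ranges: [-3.08, 3.08], [-0.24, 2.05], [-1.43, 1.35], [0, 2.5], [-1.52, 4.66], [0.17, 1.96], [-2.89, 2.89]. Speed limits (rad/s): [2.39, 2.39, 3.14, 3.14, 3.14, 3.14, 3.14].

## Interface

Orientations are given as a 3x3 rotation matrix whose columns are the frame's x, y, z axes.
In Python, from rig import arm gives the robot as it stands. The module is installed in compiled form; this text tells all that it offers. Calls block until the motion is done:
- arm.move_ptp(position, orientation): joint-space move of the TCP to a pose.
- arm.line_to(position, max_speed=0.15, frame=None): straight line of the TCP; frame=None keeps the orientation; max_speed is the mean speed in m/s.
- arm.movej(angles): joint-space move.
- arm.gripper_open() and arm.grasp(squeeze=None): open the fingers fully, or close them until they stop; squeeze is the grip in N (None keeps the last).
- arm.hold(seconds).
- arm.solve_ik(position, orientation): joint angles nearest the present ones, or None.
- arm.read_state(): the state.
- arm.capture(name): name is "side" or "top"; returns a dict with "frame" (400x640x3 uint8, red, green, blue), "fov_y" (degrees; the focal length in pixels is half the picture's height over the tangent of half this angle, whatever the lens; pixels are square), "cx", "cy" (the principal point, pixels), "R" (3x3) and "t" (3): a world point X has camera coordinates R X + t. Camera axes: x right, y down, z forward; pixel columns grow to the right and rows downward; lengths in m; the calibration is good to about 2 mm. A picture is of the moment at which its call begins. There is no depth.
A pose or a line that the arm cannot do raises arm.PlanningError and nothing moves.
- arm.hand_in(): hands the job in; it is judged then, once.
The state is a dict: "t": time; "joint_pos": joint angles; "joint_velocities": joint speeds; "joint_torque": joint torques, N m; "tool_pos": TCP position; "ee_rot": TCP orientation; "force": force on the tool from outside, world axes, zero at the start; "ft_torque": the same for the moment, N m; "gripper_width": finger opening in m; "grip_force": force on a finger pad.
Only numpy, scipy, OpenCV 4.12 (cv2) and the standard library are available. Lean on these libraries where they do the work, as an engineer would, in place of code of your own. Each camera call takes 0.05 s, during which the arm holds its last target. There are 200 camera calls.

## Working session

There is one attempt and no reset: what is moved stays moved. The work goes in short steps, each a Python script; the robot and the scene stay as the last script left them, time stands still between calls to the robot, and variables do not carry over. Pictures are saved under pics/ and viewed, at most 14 in all, crops included, and the job is handed in when it is done.

```bash
mkdir -p pics; ls; python3 - <<'E'
from rig import arm
import cv2,pickle
for n in("top","side"):
    c=arm.capture(n); pickle.dump(c,open(n+"0.pkl","wb"))
    cv2.imwrite(f"pics/{n}0.png",c["frame"][:,:,::-1]); print(n,c["fov_y"],c["cx"],c["cy"],c["R"],c["t"])
s=arm.read_state();print(s["t"],s["tool_pos"],s["ee_rot"],s["gripper_width"],arm.tip_extent)
E
```

```text
pics
top 47.901632879399145 310.34967383450993 195.93253086545545 [[ 0.01115316 -0.99975371  0.01918671]
 [-0.98211376 -0.01455908 -0.1877248 ]
 [ 0.18795791 -0.01674981 -0.98203425]] [0.01579811 0.58178898 1.36877109]
side 52.46590830500659 319.7312129946122 188.10049721333664 [[-0.88702791 -0.46142235 -0.01645897]
 [-0.24994824  0.5098566  -0.82314769]
 [ 0.38821046 -0.72604109 -0.56758874]] [0.50318697 0.20034197 0.97913593]
0.1 [ 0.16337674 -0.60286361  0.25550456] [[ 9.65161054e-01  2.61656152e-01 -4.45171635e-04]
 [ 2.61656529e-01 -9.65159850e-01  1.52505318e-03]
 [-3.06222422e-05 -1.58840400e-03 -9.99998738e-01]] 0.08564887389498382 0.025
```

View pics/top0.png

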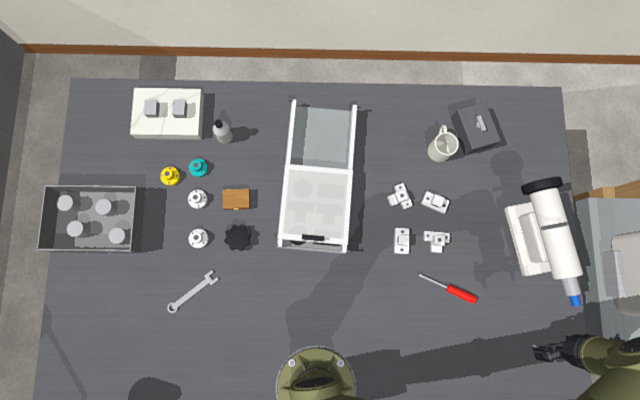

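View pics/side0.png

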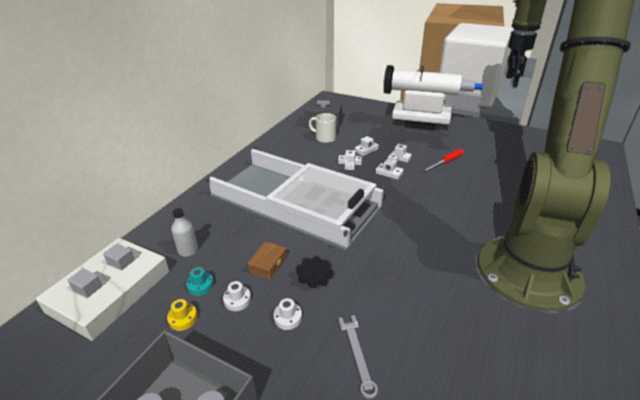

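```bash
cat > h.py <<'E'
import numpy as np,cv2,pickle
def proj(c,X):
    f=c["frame"].shape[0]/2/np.tan(np.radians(c["fov_y"])/2)
    p=np.atleast_2d(X)@np.array(c["R"]).T+np.array(c["t"])
    return p[:,:2]/p[:,2:]*f+[c["cx"],c["cy"]]
def back(c,uv,z):
    f=c["frame"].shape[0]/2/np.tan(np.radians(c["fov_y"])/2)
    R=np.array(c["R"]);o=-R.T@np.array(c["t"])
    uv=np.atleast_2d(uv); d=np.c_[(uv-[c["cx"],c["cy"]])/f,np.ones(len(uv))]@R
    return o+d*((z-o[2])/d[:,2:])
def crop(c,x0,x1,y0,y1,k,out):
    im=cv2.resize(c["frame"][y0:y1,x0:x1,::-1],None,fx=k,fy=k,interpolation=cv2.INTER_CUBIC)
    for x in range(-(-x0//10)*10,x1,10):
        cv2.line(im,((x-x0)*k,0),((x-x0)*k,8),(0,0,255),1); cv2.putText(im,str(x),((x-x0)*k+2,16),0,.35,(0,255,255),1)
    for y in range(-(-y0//10)*10,y1,10):
        cv2.line(im,(0,(y-y0)*k),(8,(y-y0)*k),(0,0,255),1); cv2.putText(im,str(y),(8,(y-y0)*k+4),0,.35,(0,255,255),1)
    cv2.imwrite(out,im)
E
python3 - <<'E'
from h import *
c=pickle.load(open("top0.pkl","rb"))
crop(c,380,460,178,256,7,"pics/castR.png")
crop(c,272,362,95,255,3,"pics/s.png"); crop(c,272,362,160,255,6,"pics/st.png")
# station corners: rail tops z .06
print(back(c,[[294,99],[355,101],[280,246],[346,250]],.06))
E
```

```text
[[ 0.90379021  0.08073292  0.06      ]
 [ 0.90067396 -0.11991791  0.06      ]
 [ 0.42213512  0.11519666  0.06      ]
 [ 0.41241139 -0.08844089  0.06      ]]
```

View pics/castR.png

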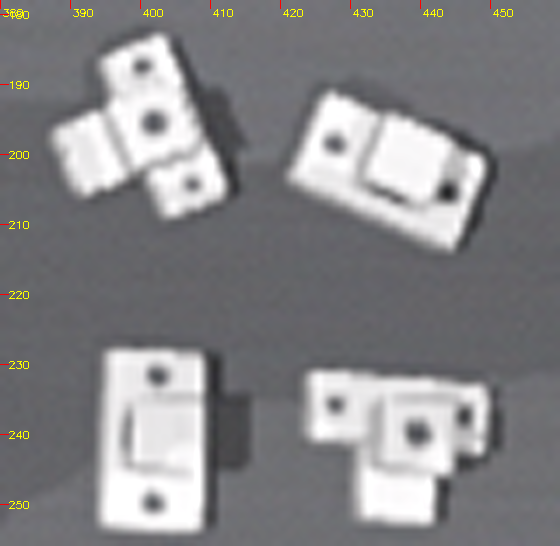

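View pics/st.png

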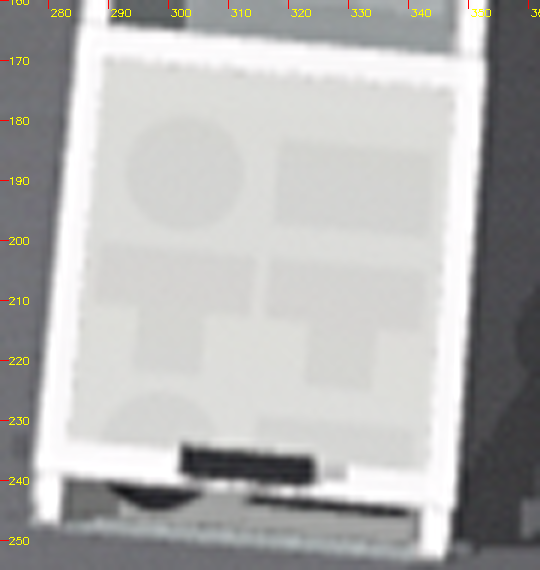

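```bash
cat >> h.py <<'E'
def down(psi): # tool down, closing axis (y) at world angle psi
    y=np.array([np.cos(psi),np.sin(psi),0]);z=np.array([0,0,-1.]);return np.c_[np.cross(y,z),y,z]
E
python3 - <<'E'
from h import *
from rig import arm
c=pickle.load(open("top0.pkl","rb"));s=pickle.load(open("side0.pkl","rb"))
h=back(c,[[312.75,237.2]],.094)[0]; print("handle",h,proj(s,h),proj(s,h-[0,0,.094-.071]))
yaw=-.068; o=np.array([.539,.005])
R=np.array([[np.cos(yaw),-np.sin(yaw)],[np.sin(yaw),np.cos(yaw)]])
print("station",R.T@(h[:2]-o))
for k in range(-2,3):
    for p in(yaw,yaw+np.pi):
        for d in(0,.24):
            q=arm.solve_ik([*(h[:2]+R@[d,0]),.1],down(p)); print(p,d,None if q is None else np.round(q,2))
    break
crop(c,180,255,150,260,5,"pics/capL.png")
crop(s,310,400,150,260,6,"pics/side_h.png")
E
```

```text
handle [0.44724362 0.01534186 0.094     ] [[356.22133287 195.18663016]] [[355.92830409 202.07968229]]
station [-0.09224703  0.00408334]
-0.068 0 [ 0.36  0.51 -0.65  2.15  0.53  0.64 -0.73]
-0.068 0.24 [ 0.33  0.81 -0.68  1.5   0.57  1.03 -0.57]
3.073592653589793 0 [ 0.67  0.73 -1.23  2.15  0.9   0.93  1.98]
3.073592653589793 0.24 [-0.55  1.03  1.15  1.52 -0.97  1.24 -2.47]
```

View pics/side_h.png

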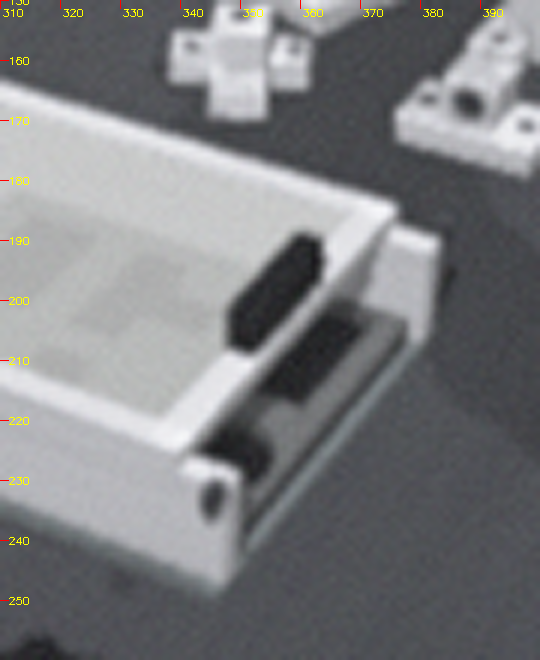

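```bash
python3 - <<'E'
from h import *
from rig import arm
yaw=-.068; h=np.array([.44724,.01534]); e=np.array([np.cos(yaw),np.sin(yaw)])
arm.move_ptp([*h,.25],down(yaw))
arm.line_to([*h,.13],.25)
arm.line_to([*h,.0995],.08); arm.grasp(40)
st=arm.read_state(); print(st["t"],st["gripper_width"],st["grip_force"],st["tool_pos"],st["force"])
p0=np.array(st["tool_pos"])
def go(d,v):
    arm.line_to([*(h+e*d),.0995],v)
    s=arm.read_state(); return s
s=go(.2,.12); print(s["t"],s["tool_pos"],s["force"])
d=.2
while d<.245:
    d+=.003; s=go(d,.03); f=np.array(s["force"]); print(round(d,3),f.round(1),s["gripper_width"])
    if f[:2]@e<-15: break
arm.hold(.2); s=arm.read_state(); print(s["tool_pos"],s["force"],s["t"],s["gripper_width"])
E
```

```text
4.3167 0.015367682801456787 39.771360754966736 [0.44748844 0.01532376 0.09975035] [ 0.22930422 -0.68975522  4.48512966]
6.1333 [ 6.47099497e-01 -1.11578528e-05  9.98378111e-02] [-0.44687193 -4.41257197  5.72204618]
0.203 [-1.3 -4.7  6.6] 0.015116828535004139
0.206 [-0.6 -3.5  6.6] 0.014904180608827979
0.209 [-0.6 -3.9  5.8] 0.015514317368365354
0.212 [-1.7 -4.3  7.2] 0.015101429637114283
0.215 [-2.5 -4.3  6.9] 0.015258099594856777
0.218 [-1.2 -4.1  6.7] 0.015160895595235547
0.221 [-8.1 -4.2 11.8] 0.015417903409944023
0.224 [-18.7  -4.8  17.3] 0.01492316045088122
[ 0.66617714 -0.00142311  0.09982134] [-18.58260625  -4.00692086  19.04920173] 8.3333 0.015267555889788191
```

```bash
cat >> h.py <<'E'
from scipy.optimize import minimize
def box(x0,x1,y0,y1): return np.array([[x0,y0],[x1,y0],[x1,y1],[x0,y1]])
def circ(r): a=np.linspace(0,2*np.pi,48,endpoint=False); return r*np.c_[np.cos(a),np.sin(a)]
B=.016; SQ=box(-B,B,-B,B)
PARTS={"block":[(box(-.022,.022,-.04,.04),0,.018),(SQ,.018,.046)],
 "cap":[(circ(.03),0,.018),(circ(.016),.018,.046)],
 "tee":[(box(-.002,.028,-.04,.04),0,.018),(box(-.036,-.002,-.016,.016),0,.018),(SQ,.018,.046)]}
POCK={"block":[box(-.0245,.0245,-.0425,.0425)],"cap":[circ(.0325)],
 "tee":[box(-.0045,.0305,-.0425,.0425),box(-.0385,-.0045,-.0185,.0185)]}
K=4
def rot(a): return np.array([[np.cos(a),-np.sin(a)],[np.sin(a),np.cos(a)]])
def place(pts,p,z): return np.c_[pts@rot(p[2]).T+p[:2],np.full(len(pts),z)]
def fill(polys,w):
    x0,x1,y0,y1=w; m=np.zeros(((y1-y0)*K,(x1-x0)*K),np.uint8)
    for q in polys:
        q=((q-[x0,y0]+.5)*K-.5); cv2.fillPoly(m,[np.round(q*16).astype(np.int32)],255,shift=4)
    return m
def small(m): return cv2.resize(m,None,fx=1/K,fy=1/K,interpolation=cv2.INTER_AREA)/255.
def solid(c,kind,p):
    return [cv2.convexHull(np.vstack([proj(c,place(q,p,z0)),proj(c,place(q,p,z1))]).astype(np.float32))[:,0] for q,z0,z1 in PARTS[kind]]
def win(c,p,r=.075):
    q=proj(c,[[p[0]+a*r,p[1]+b*r,z] for a in(-1,1) for b in(-1,1) for z in(0,.046)])
    return [int(q[:,0].min()),int(q[:,0].max())+1,int(q[:,1].min()),int(q[:,1].max())+1]
def soft(c,w,lo=105,hi=190):
    g=cv2.cvtColor(c["frame"][w[2]:w[3],w[0]:w[1]],cv2.COLOR_RGB2GRAY).astype(float); return np.clip((g-lo)/(hi-lo),0,1)
def fitpart(cams,kind,p0):
    W=[win(c,p0) for c in cams]; T=[soft(c,w) for c,w in zip(cams,W)]
    def cost(v):
        return sum(((cv2.GaussianBlur(small(fill(solid(c,kind,v*[1,1,20]),w)),(0,0),.6)-t)**2).sum() for c,w,t in zip(cams,W,T))
    best=None
    for dy in ([0] if kind=="cap" else [-.2,0,.2]):
        x0=np.array([p0[0],p0[1],(p0[2]+dy)/20])
        r=minimize(cost,x0,method="Nelder-Mead",options=dict(initial_simplex=x0+.008*np.array([[0,0,0],[1,0,0],[0,1,0],[0,0,1.]]),xatol=1e-5,fatol=1e-3))
        if best is None or r.fun<best.fun: best=r
    return best.x*[1,1,20],best.fun
# station layout: kind, nominal local origin
OFF=.004
LAY=[("cap",.076,.046),("block",.076,-.046),("tee",OFF,.046),("tee",OFF,-.046),("cap",-.076,.046),("block",-.076,-.046)]
E
python3 - <<'E'
from h import *
from rig import arm
s=arm.read_state(); p=np.array(s["tool_pos"])
arm.gripper_open(); arm.line_to([p[0],p[1],.25],.3)
arm.movej([1.411,.507,-.238,1.5,.126,1.149,-.155])
C={n:arm.capture(n) for n in("top","side")}; pickle.dump(C,open("c1.pkl","wb")); t=C["top"]
crop(t,272,366,90,255,4,"pics/st1.png"); cv2.imwrite("pics/top1.png",t["frame"][:,:,::-1]);print(arm.read_state()["t"])
G={"tee1":("tee",(402,196),2.68+np.pi),"block1":("block",(437,200),None),"block2":("block",(403,240),None),"tee2":("tee",(439,239),0),"cap1":("cap",(198,197),0),"cap2":("cap",(198,236),0)}
for k,(kind,uv,yaw) in G.items():
    b=back(t,[uv],.046)[0][:2]
    for y in ([0.] if kind=="cap" else np.arange(-3,3,.7)[:(5 if kind=="block" else 9)]):
        r=[fitpart(cs,kind,[*b,y]) for cs in ([C["top"]],)][0]
        if y==(0 if kind=="cap" else -3) or r[1]<best[1]: best=r
    both=fitpart([C["top"],C["side"]],kind,best[0]); sd=fitpart([C["side"]],kind,best[0])
    print(k,best[0].round(4),round(best[1],1),both[0].round(4),sd[0].round(4),round(sd[1],1))
E
```

```text
12.5333
tee1 [ 0.5913 -0.2682 -1.2101] 71.2 [ 0.5913 -0.2687 -1.2011] [ 0.5922 -0.2699 -1.1852] 405.6
block1 [ 0.5765 -0.3852 -3.5638] 48.3 [ 0.5768 -0.3853 -3.5541] [ 0.5788 -0.387  -3.4582] 310.8
block2 [ 0.4483 -0.2708 -1.6049] 57.6 [ 0.4491 -0.2714 -1.6194] [ 0.4505 -0.275  -1.6162] 435.8
tee2 [ 0.4499 -0.3838 -0.07  ] 25.3 [ 0.4509 -0.3835 -0.0654] [ 0.452  -0.3803 -0.0153] 211.3
cap1 [ 0.5757  0.3915 -0.1017] 92.0 [ 0.5764  0.3893 -0.0468] [ 0.5775  0.3881 -0.115 ] 377.3
cap2 [0.4479 0.3809 0.0853] 37.3 [0.4491 0.3787 0.121 ] [0.4495 0.3773 0.1363] 327.7
```

View pics/st1.png

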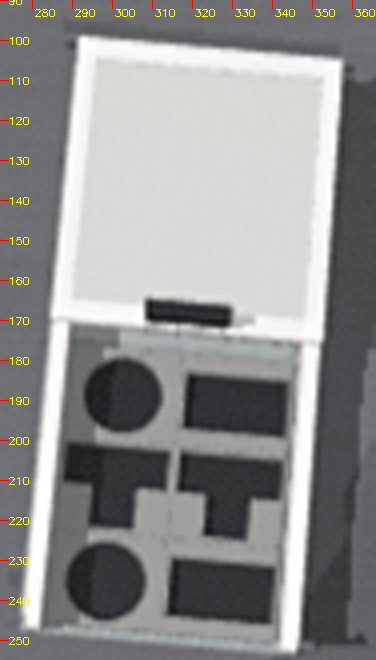

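```bash
cat > fs.py <<'E'
from h import *
C=pickle.load(open("c1.pkl","rb")); t=C["top"]
w=[272,362,168,256]
g=cv2.cvtColor(t["frame"][w[2]:w[3],w[0]:w[1]],cv2.COLOR_RGB2GRAY).astype(float)
print([int(g[y-w[2],x-w[0]]) for x,y in[(295,190),(305,190),(290,222),(325,180),(330,190),(300,215),(290,240)]])
T=np.clip((80-g)/(80-50),0,1)
def pockm(p,kind):
    a=fill([proj(t,place(q,p,.02)) for q in POCK[kind]],w); b=fill([proj(t,place(q,p,.01)) for q in POCK[kind]],w); return cv2.bitwise_and(a,b)
def pp(v,kind,x,y): return np.array([*(rot(v[2])@[x,y]+v[:2]),v[2]])
def cost(u):
    v=u[:3]*[1,1,10]; m=0
    for kind,x,y in LAY: m=np.maximum(m,pockm(pp(v,kind,x+(u[3] if kind=="tee" else 0),y),kind))
    m=cv2.GaussianBlur(small(m),(0,0),.6)
    M=np.zeros_like(m); return ((m-T)[8:80,12:76]**2).sum()
x0=np.array([.539,.005,-.0068,0]); r=minimize(cost,x0,method="Nelder-Mead",options=dict(initial_simplex=x0+np.vstack([np.zeros(4),.006*np.eye(4)]),xatol=1e-5,fatol=1e-3,maxiter=600))
v=r.x[:3]*[1,1,10]; print("station",v.round(4),"tee off",OFF+r.x[3],r.fun)
for kind,x,y in LAY:
    p0=pp(v,kind,x+(r.x[3] if kind=="tee" else 0),y); l=proj(t,p0.tolist()[:2]+[.015])[0]
    sl=(slice(int(l[1]-w[2]-16),int(l[1]-w[2]+17)),slice(int(l[0]-w[0]-15),int(l[0]-w[0]+16)))
    f=lambda u:((cv2.GaussianBlur(small(pockm(u*[1,1,10],kind)),(0,0),.6)-T)[sl]**2).sum()
    u0=p0/[1,1,10]; q=minimize(f,u0,method="Nelder-Mead",options=dict(initial_simplex=u0+np.vstack([np.zeros(3),.004*np.eye(3)]),xatol=1e-5,fatol=1e-3))
    print(kind,p0.round(4),(q.x*[1,1,10]).round(4),round(q.fun,1))
E
python3 fs.py
```

```text
[37, 49, 106, 158, 50, 52, 54]
station [ 0.5342  0.0096 -0.0783] tee off 0.004109343698051628 167.9350368540133
cap [ 0.6135  0.0495 -0.0783] [ 0.6145  0.0504 -0.0622] 85.3
block [ 0.6063 -0.0422 -0.0783] [ 0.6067 -0.0417 -0.0726] 102.7
tee [ 0.5419  0.0551 -0.0783] [ 0.542   0.0557 -0.072 ] 72.4
tee [ 0.5347 -0.0366 -0.0783] [ 0.5349 -0.0366 -0.0524] 78.6
cap [ 0.462   0.0614 -0.0783] [ 0.4617  0.0612 -0.0605] 54.7
block [ 0.4548 -0.0303 -0.0783] [ 0.4547 -0.0305 -0.0807] 60.0
```

```bash
python3 - <<'E'
s=open("fs.py").read()
s=s.replace("T=np.clip((80-g)/(80-50),0,1)","T=np.clip((100-g)/(100-52),0,1)\nMK=small(fill([proj(t,place(box(-.114,.112,-.09,.088),[.536,.008,-.072],.02))],w))>.99\nT=T*MK")
s=s.replace("((m-T)[8:80,12:76]**2).sum()","((m-T)[MK]**2).sum()")
a,b=s.split("for kind,x,y in LAY:\n    p0")
s=a+'''u=r.x
m=0
for kind,x,y in LAY: m=np.maximum(m,pockm(pp(v,kind,x+(u[3] if kind=="tee" else 0),y),kind))
im=np.hstack([T,cv2.GaussianBlur(small(m),(0,0),.6),abs(cv2.GaussianBlur(small(m),(0,0),.6)-T)*MK])
cv2.imwrite("pics/fit.png",cv2.resize(im*255,None,fx=2.9,fy=2.9))
F={}
for i in range(6):
    kind=LAY[i][0]; P=[pp(v,k,x+(u[3] if k=="tee" else 0),y) for k,x,y in LAY]
    oth=sum(cv2.dilate(small(pockm(P[j],LAY[j][0])),np.ones((3,3))) for j in range(6) if j!=i)
    me=MK&(oth<.01)&(cv2.dilate(small(pockm(P[i],kind)),np.ones((7,7)))>.01)
    f=lambda q:((cv2.GaussianBlur(small(pockm(q*[1,1,10],kind)),(0,0),.6)-T)[me]**2).sum()
    u0=P[i]/[1,1,10]; q=minimize(f,u0,method="Nelder-Mead",options=dict(initial_simplex=u0+np.vstack([np.zeros(3),.004*np.eye(3)]),xatol=1e-5,fatol=1e-3))
    print(kind,P[i].round(4),(q.x*[1,1,10]).round(4),round(q.fun,1))
print(proj(C["side"],[[*p[:2],.01] for p in P]).round(1).tolist())
'''
open("fs.py","w").write(s)
E
python3 fs.py
```

```text
[37, 49, 106, 158, 50, 52, 54]
station [ 0.5343  0.0096 -0.0739] tee off 0.0049725066613813635 97.39094193231819
cap [ 0.6135  0.0499 -0.0739] [ 0.6137  0.0501 -0.0373] 9.2
block [ 0.6067 -0.0419 -0.0739] [ 0.6072 -0.0436 -0.0609] 15.4
tee [ 0.5427  0.0551 -0.0739] [ 0.5423  0.056  -0.0656] 13.4
tee [ 0.5359 -0.0366 -0.0739] [ 0.5359 -0.0367 -0.0743] 19.6
cap [ 0.462   0.0611 -0.0739] [ 0.4621  0.0617 -0.0753] 11.5
block [ 0.4552 -0.0306 -0.0739] [ 0.4548 -0.0318 -0.0808] 18.7
[[297.6, 210.3], [314.5, 194.4], [318.4, 218.1], [334.7, 201.4], [343.6, 227.6], [359.0, 209.8]][ WARN:0@1.470] global loadsave.cpp:1063 imwrite_ Unsupported depth image for selected encoder is fallbacked to CV_8U.
```

View pics/fit.png

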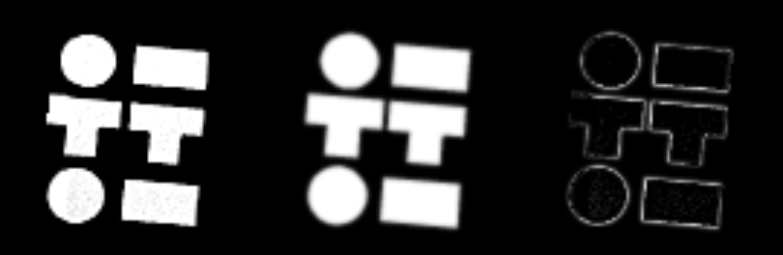

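```bash
cat > ops.py <<'E'
from h import *
from rig import arm
YAW=-.0735
def st(): s=arm.read_state(); return s,np.array(s["tool_pos"]),np.array(s["force"])
def say(*a):
    s,p,f=st(); print(*a,"t=%.1f"%s["t"],p.round(4),"F",f.round(1),"w=%.4f g=%.0f"%(s["gripper_width"],s["grip_force"]))
def wrap(a): return (a+np.pi)%(2*np.pi)-np.pi
def hop(xy,z,psi): arm.move_ptp([*xy,z],down(psi))
def centre(xy,psi,z=.047,lift=.08):
    """grasp across psi+90 then across psi (left gripped)"""
    hop(xy,.13,psi+np.pi/2); arm.line_to([*xy,z],.2); arm.grasp(30); say(" g1")
    arm.gripper_open(); arm.line_to([*xy,lift],.2); hop(xy,lift,psi); arm.line_to([*xy,z],.2); arm.grasp(60); say(" g2")
def lift(z=.15):
    s,p,f=st(); arm.line_to([p[0],p[1],z],.25); say(" lift")
def insert(xy,psi,h,drop=0.0,offs=((0,0),(.0015,0),(-.0015,0),(0,.0015),(0,-.0015),(.002,.002),(-.002,.002),(.002,-.002),(-.002,-.002))):
    """h: TCP height over the casting's underside. lower underside to floor+drop"""
    hop(xy,h+.09,psi); s,p,f0=st()
    if s["gripper_width"]<.028: say("LOST"); return False
    for o in offs:
        q=np.array(xy)+rot(YAW)@o
        arm.line_to([*q,h+.023],.15); s,p,f0=st(); ok=True
        for b in (.018,.014,.010+max(drop,.0005)):
            arm.line_to([*q,h+b],.05); s,p,f=st()
            if f[2]-f0[2]>14 and b>.0115: ok=False; say(" blocked",o,b); break
        if ok: break
    say(" in" if ok else " FAILED",o); return ok
def release(z=.2):
    arm.gripper_open(); s,p,f=st(); arm.line_to([p[0],p[1],z],.25)
def look(name):
    C={n:arm.capture(n) for n in("top","side")}; pickle.dump(C,open(name+".pkl","wb")); return C
E
python3 - <<'E'
from ops import *
P={"tee1":[.5913,-.2684,-1.206],"block1":[.5765,-.3852,-.418],"block2":[.4486,-.271,1.53],"tee2":[.4503,-.3836,-.068],"cap1":[.576,.390,0],"cap2":[.4485,.380,0]}
v=np.array([.5343,.0096,YAW])
for k,p in P.items():
    for a in np.arange(4)*np.pi/2:
        r=[arm.solve_ik([*p[:2],z],down(p[2]+a)) is not None for z in(.047,.2)]; print(k,round(a,2),r,end=" ")
    print()
for i,(k,x,y) in enumerate(LAY):
    q=rot(YAW)@[x,y]+v[:2]
    print(k,q.round(4),[[arm.solve_ik([*q,z],down(YAW+a)) is not None for z in(.055,.2)] for a in np.arange(4)*np.pi/2])
c=pickle.load(open("c1.pkl","rb"))["top"]; print("handle cam",back(c,[[318.7,167.9]],.094))
E
```

```text
tee1 0.0 [True, True] tee1 1.57 [True, True] tee1 3.14 [True, True] tee1 4.71 [True, True] 
block1 0.0 [True, True] block1 1.57 [True, True] block1 3.14 [True, True] block1 4.71 [True, True] 
block2 0.0 [True, True] block2 1.57 [True, True] block2 3.14 [True, True] block2 4.71 [True, True] 
tee2 0.0 [True, True] tee2 1.57 [True, True] tee2 3.14 [True, True] tee2 4.71 [True, True] 
cap1 0.0 [True, True] cap1 1.57 [True, True] cap1 3.14 [True, True] cap1 4.71 [True, True] 
cap2 0.0 [True, True] cap2 1.57 [True, True] cap2 3.14 [True, True] cap2 4.71 [True, True] 
cap [0.6135 0.0499] [[True, True], [True, True], [True, True], [True, True]]
block [ 0.6067 -0.0419] [[True, True], [True, True], [True, True], [True, True]]
tee [0.5417 0.0552] [[True, True], [True, True], [True, True], [True, True]]
tee [ 0.5349 -0.0366] [[True, True], [True, True], [True, True], [True, True]]
cap [0.4619 0.0611] [[True, True], [True, True], [True, True], [True, True]]
block [ 0.4551 -0.0307] [[True, True], [True, True], [True, True], [True, True]]
handle cam [[ 0.66325584 -0.00098687  0.094     ]]
```

```bash
python3 - <<'E'
from ops import *
t1=np.array([.5913,-.2684]); a1=-1.206
centre(t1,a1); s,p,f=st(); print("tee1 at",p[:2], "psi",np.arctan2(*np.array(s["ee_rot"])[:2,1][::-1]))
release(.15)
t2=np.array([.4503,-.3836]); centre(t2,-.068); lift(.2); s,p2,f=st()
hop([.40,-.1],.25,-.068)
C=look("c2")
print(fitpart([C["top"]],"tee",[*t1,a1]),fitpart([C["top"],C["side"]],"tee",[*t1,a1]),p[:2])
for k,kind,q in(("block1","block",[.5765,-.3852,-.418]),("block2","block",[.4486,-.271,1.53]),("cap1","cap",[.576,.390,0]),("cap2","cap",[.4485,.380,0])):
    r=fitpart([C["top"]],kind,q); print(k,r[0].round(4),round(r[1],1))
cv2.imwrite("pics/top2.png",C["top"]["frame"][:,:,::-1]); say("end")
E
```

```text
g1 t=15.7 [ 0.5916 -0.2686  0.0479] F [-1.2  0.1  5.9] w=0.0315 g=32
 g2 t=18.6 [ 0.5919 -0.2687  0.048 ] F [-0.1 -0.7  5.6] w=0.0308 g=62
tee1 at [ 0.59185023 -0.26871387] psi -1.2060226916623893
 g1 t=22.9 [ 0.4506 -0.3839  0.0478] F [-1.8  0.3  5.3] w=0.0312 g=31
 g2 t=25.8 [ 0.4507 -0.384   0.0479] F [-0.9 -0.6  5.9] w=0.0307 g=62
 lift t=26.6 [ 0.4497 -0.3836  0.1985] F [-0.  -0.2 -3.4] w=0.0309 g=61
(array([ 0.59240353, -0.26778798, -1.21222037]), np.float64(63.285994876554454)) (array([ 0.59242337, -0.26782349, -1.21172802]), np.float64(506.37402238375654)) [ 0.59185023 -0.26871387]
block1 [ 0.5757 -0.3855 -0.4064] 40.9
block2 [ 0.4201 -0.2895  2.1578] 285.0
cap1 [0.5755 0.3911 0.0563] 105.7
cap2 [0.4478 0.3812 0.0735] 37.7
end t=27.8 [ 0.4005 -0.1014  0.2496] F [ 0.4  0.2 -2.8] w=0.0309 g=61
```

View pics/top2.png

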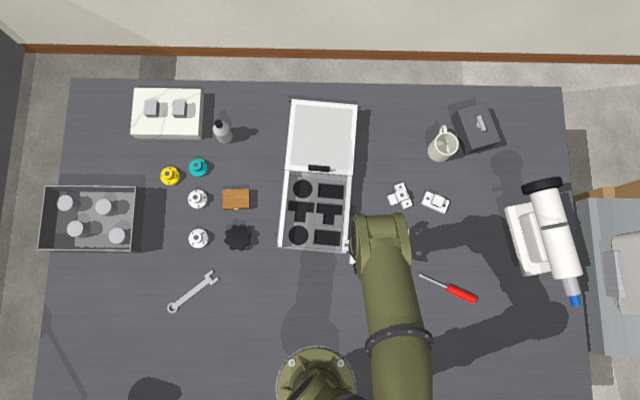

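```bash
cat >> ops.py <<'E'
V=np.array([.5337,.0087])
def pk(x,y): return rot(YAW)@[x,y]+V
E
python3 - <<'E'
from ops import *
if insert(pk(.0045,-.046),YAW,.0479): release(.2); say("out")
E
```

```text
in (0, 0) t=29.9 [ 0.5347 -0.0375  0.0581] F [ 0.5  0.4 -3.3] w=0.0303 g=61
out t=31.2 [ 0.5342 -0.0379  0.199 ] F [ 0.1  0.  -0.5] w=0.0858 g=0
```

```bash
cat >> ops.py <<'E'
def check(items,name):
    C=look(name)
    for k,q in items.items():
        r=fitpart([C["top"]],k[:-1],q); print(k,(r[0]-[.0006,.0009,0]).round(4),round(r[1],1))
    return C
E
python3 - <<'E'
from ops import *
C=check({"tee1":[.5924,-.2678,-1.21],"block1":[.5765,-.3852,-.418],"block2":[.4486,-.271,1.53],"cap1":[.576,.390,0],"cap2":[.4485,.380,0]},"c3")
crop(C["top"],272,362,160,255,6,"pics/st3.png")
E
```

```text
tee1 [ 0.5924 -0.2699 -1.2068] 107.7
block1 [ 0.5743 -0.3869 -0.4227] 87.5
block2 [ 0.5626 -0.3193  0.1369] 98.5
cap1 [0.5749 0.3905 0.0729] 185.7
cap2 [0.4473 0.3804 0.0613] 112.5
```

View pics/st3.png

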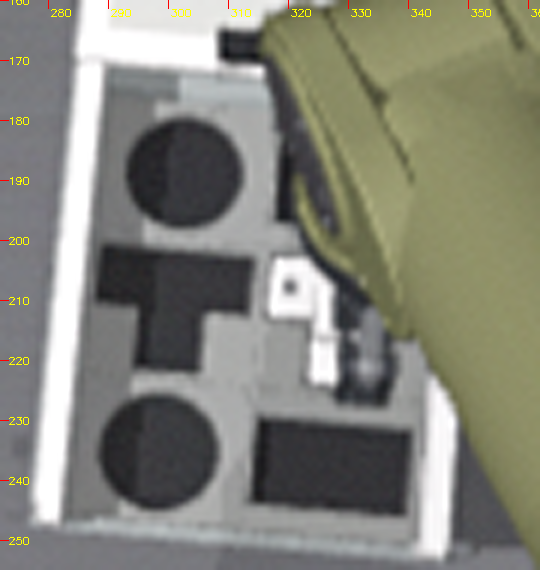

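```bash
python3 - <<'E'
from ops import *
q=[.59185,-.26871]; hop(q,.13,-1.206); arm.line_to([*q,.047],.2); arm.grasp(60); say("g"); lift(.2)
ok=insert(pk(.0045,.046),YAW,.0479)
if ok: release(.2)
say("out")
C=check({"block1":[.5765,-.3852,-.418],"block2":[.4486,-.271,1.53]},"c4")
cv2.imwrite("pics/top4.png",C["top"]["frame"][:,:,::-1])
E
```

```text
g t=33.4 [ 0.5924 -0.2689  0.048 ] F [ 0.2 -0.1  5.1] w=0.0312 g=62
 lift t=34.1 [ 0.5914 -0.2688  0.1984] F [-0.2 -0.7 -3.7] w=0.0308 g=61
 in (0, 0) t=36.8 [0.5415 0.0542 0.0582] F [-0.4 -0.3 -2.5] w=0.0311 g=61
out t=38.0 [0.541  0.0538 0.199 ] F [ 1.3 -0.8 -0.4] w=0.0858 g=0
block1 [ 0.5752 -0.3867 -0.3935] 69.0
block2 [ 0.448  -0.2721  1.526 ] 71.3
```

View pics/top4.png

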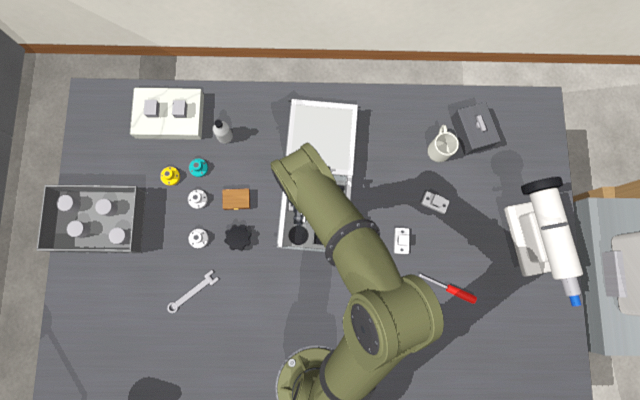

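```bash
cat >> ops.py <<'E'
def centre_hi(xy,psi,zhi=.0610):
    hop(xy,.13,psi+np.pi/2); arm.line_to([*xy,.047],.2); arm.grasp(30); say(" g1")
    arm.gripper_open(); arm.line_to([*xy,.08],.2); hop(xy,.08,psi); arm.line_to([*xy,zhi],.2); arm.grasp(60); say(" g2")
def push(xy,ztop=.056):
    arm.grasp(20); z=ztop+.030
    arm.line_to([*xy,z],.2); s,p,f0=st()
    while z>ztop+.0225:
        z-=.0015; arm.line_to([*xy,z],.05); s,p,f=st()
        if f[2]-f0[2]>8: break
    say(" push contact z-.025=%.4f"%(p[2]-.025)); arm.line_to([*xy,.2],.3); arm.gripper_open()
E
python3 - <<'E'
from ops import *
a=-.41
q=[.5755,-.3862]; centre_hi(q,a+np.pi/2); lift(.2)
g=pk(.076,-.046); ok=insert(g,YAW+np.pi/2,.0619,drop=.003)
if ok: release(.15); say("out"); push(g)
say("end")
check({"block2":[.4486,-.271,1.53]},"c5")
E
```

```text
g1 t=41.9 [ 0.5758 -0.3864  0.0479] F [-0.7 -0.1  6.1] w=0.0316 g=32
 g2 t=44.9 [ 0.576  -0.3863  0.0619] F [-0.6  0.5  5.3] w=0.0302 g=60
 lift t=45.6 [ 0.575  -0.3865  0.1983] F [-0.   0.3 -3.1] w=0.0304 g=60
 in (0, 0) t=48.3 [ 0.6061 -0.0427  0.0749] F [ 1.  -0.2 -2.1] w=0.0301 g=60
out t=49.3 [ 0.6065 -0.0427  0.1512] F [-0.2 -0.2 -0.8] w=0.0859 g=0
 push contact z-.025=0.0562 t=51.5 [ 0.6062 -0.0427  0.0812] F [-3.4 -2.1  9.2] w=-0.0002 g=5
end t=52.9 [ 0.6061 -0.0428  0.2   ] F [0.2 0.1 1.1] w=0.0854 g=0
block2 [ 0.4742 -0.3321  1.6618] 262.4
```

```bash
python3 - <<'E'
from ops import *
C=pickle.load(open("c5.pkl","rb")); b=np.array([.0006,.0009])
r={}
for k,q in(("cap1",[.576,.391,0]),("cap2",[.448,.381,0])):
    a=fitpart([C["top"]],"cap",q); r[k]=a[0][:2]-b; print(k,r[k].round(4),round(a[1],1))
if np.linalg.norm(r["cap1"]-[.5754,.3905])>.006: raise SystemExit("moved")
q=r["cap1"]; centre_hi(q,YAW+np.pi/2); lift(.2)
g=pk(.076,.046); ok=insert(g,YAW+np.pi/2,.0619,drop=.003)
if ok: release(.15); say("out"); push(g)
say("end")
C=check({"block2":[.4486,-.271,1.53],"cap2":[.448,.381,0]},"c6")
E
```

```text
cap1 [0.575  0.3904] 251.4
cap2 [0.4472 0.3801] 163.0
 g1 t=55.7 [0.5753 0.3907 0.048 ] F [ 0.1 -1.5  6.1] w=0.0309 g=30
 g2 t=58.7 [0.5753 0.3906 0.0619] F [ 0.4 -1.6  5.5] w=0.0290 g=59
 lift t=59.4 [0.5751 0.3897 0.1984] F [ 0.  -0.3 -2.4] w=0.0293 g=59
 in (0, 0) t=62.1 [0.6129 0.049  0.0749] F [-0.1 -0.3 -2.4] w=0.0288 g=59
out t=63.1 [0.6132 0.0491 0.1512] F [ 0.2 -0.1 -0.5] w=0.0853 g=0
 push contact z-.025=0.0561 t=65.3 [0.6129 0.0491 0.0811] F [-3.1 -2.5 10. ] w=0.0000 g=5
end t=66.7 [0.6129 0.049  0.2   ] F [0.  0.5 0.5] w=0.0859 g=0
block2 [ 0.4946 -0.3061  2.7296] 453.5
cap2 [0.4472 0.3803 0.0691] 181.4
```

```bash
python3 - <<'E'
from h import *
C=pickle.load(open("c6.pkl","rb"));cv2.imwrite("pics/top6.png",C["top"]["frame"][:,:,::-1])
E
```

```text
(no output)
```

View pics/top6.png

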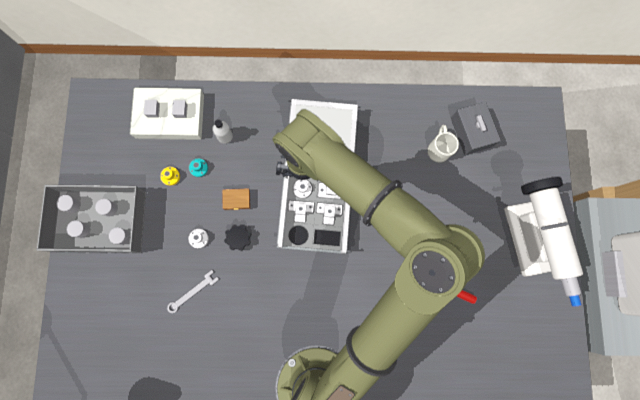

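```bash
python3 - <<'E'
from ops import *
centre_hi([.4474,.3803],YAW+np.pi/2); 
C=check({"block2":[.4486,-.271,1.53]},"c7")
lift(.2)
g=pk(-.076,.046); ok=insert(g,YAW+np.pi/2,.0619,drop=.003)
if ok: release(.15); say("out"); push(g)
say("end")
E
```

```text
g1 t=69.3 [0.4477 0.3805 0.0478] F [ 0.1 -1.9  6.7] w=0.0312 g=29
 g2 t=72.3 [0.4476 0.3804 0.0618] F [-0.6 -1.   5.6] w=0.0291 g=59
block2 [ 0.4982 -0.2777  1.5104] 51.0
 lift t=73.1 [0.4476 0.3794 0.1987] F [-0.  -0.4 -2.6] w=0.0293 g=59
 in (0, 0) t=75.7 [0.4613 0.0601 0.0749] F [ 0.1  0.1 -2. ] w=0.0287 g=59
out t=76.7 [0.4616 0.06   0.1505] F [-0.9 -0.8 -0.3] w=0.0854 g=0
 push contact z-.025=0.0560 t=78.9 [0.4613 0.0603 0.081 ] F [-3.9 -1.9 18.1] w=0.0000 g=9
end t=80.3 [0.4613 0.0602 0.2   ] F [-0.6  0.4 -0.2] w=0.0857 g=0
```

```bash
python3 - <<'E'
from ops import *
C=pickle.load(open("c7.pkl","rb")); a=fitpart([C["top"]],"block",[.4988,-.2768,1.51]); p=a[0]-[.0006,.0009,0]; print(p.round(4),a[1])
centre_hi(p[:2],p[2]-np.pi/2); lift(.2)
g=pk(-.076,-.046); ok=insert(g,YAW+np.pi/2,.0619,drop=.003)
if ok: release(.15); say("out"); push(g)
say("end")
arm.move_ptp([.3,.35,.3],down(YAW))
C=look("c8"); crop(C["top"],272,366,90,255,4,"pics/st8.png"); say()
E
```

```text
[ 0.4977 -0.2778  1.516 ] 50.39403675238902
 g1 t=82.7 [ 0.4981 -0.278   0.0478] F [-1.3  0.8  5.5] w=0.0318 g=31
 g2 t=85.6 [ 0.4981 -0.278   0.0618] F [-0.9  0.2  5.6] w=0.0308 g=60
 lift t=86.3 [ 0.4971 -0.2782  0.1987] F [-0.1  0.1 -2.6] w=0.0300 g=60
 in (0, 0) t=88.6 [ 0.4545 -0.0316  0.0749] F [-0.4  0.1 -2.8] w=0.0301 g=60
out t=89.7 [ 0.4548 -0.0318  0.1505] F [ 0.2 -0.6 -0.8] w=0.0852 g=0
 push contact z-.025=0.0561 t=91.9 [ 0.4546 -0.0315  0.0811] F [-4.8 -1.6 17.8] w=-0.0000 g=9
end t=93.2 [ 0.4546 -0.0316  0.2   ] F [0.  0.2 0.1] w=0.0856 g=0
t=95.1 [0.3006 0.3494 0.2997] F [ 0.4 -0.   0.2] w=0.0855 g=0
```

View pics/st8.png

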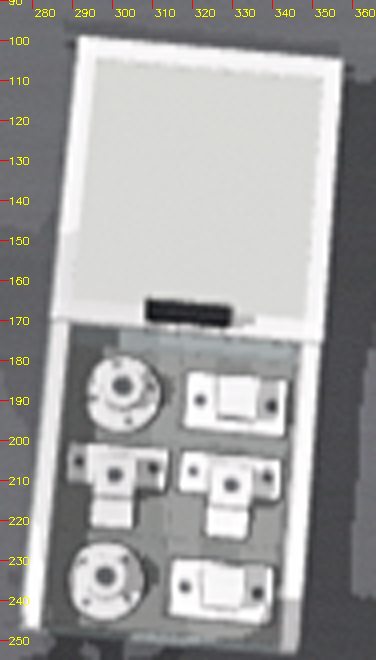

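```bash
python3 - <<'E'
from ops import *
for y in(.046,-.046):
    g=pk(.0045,y); hop(g,.12,YAW); push(g)
h=np.array([.6662,-.0014]); e=np.array([np.cos(YAW),np.sin(YAW)])
hop(h,.16,YAW); arm.line_to([*h,.0995],.1); arm.grasp(40); say("handle")
s,p,f=st(); h=p[:2]
d=-.228; arm.line_to([*(h+e*d),.0995],.1); say("near")
while d>-.25:
    d-=.0025; arm.line_to([*(h+e*d),.0995],.03); s,p,f=st()
    print(round(d,4),f.round(1),end=" ")
    if f[:2]@e>15: break
say("stop"); print("travel",(p[:2]-h)@e)
E
```

```text
push contact z-.025=0.0561 t=98.8 [0.5416 0.0543 0.0811] F [-3.1 -0.7 12.9] w=-0.0005 g=6
 push contact z-.025=0.0561 t=102.8 [ 0.5349 -0.0375  0.0811] F [-3.7 -1.3 13.6] w=0.0003 g=7
handle t=106.1 [ 0.6659 -0.0014  0.0998] F [-2.3  0.1  4.8] w=0.0150 g=41
near t=108.5 [0.4387 0.016  0.0997] F [2.  5.6 4.8] w=0.0154 g=41
-0.2305 [1.  4.8 5.2] -0.233 [0.8 5.4 5.9] -0.2355 [0.8 5.4 5.5] -0.238 [1.9 5.6 4.8] -0.2405 [2.6 5.6 2.7] -0.243 [12.4  3.6 -6.8] -0.2455 [ 19.9   1.6 -17.1] stop t=110.3 [0.4263 0.017  0.0998] F [ 19.9   1.6 -17.1] w=0.0153 g=41
travel -0.24032879473212324
```

```bash
python3 - <<'E'
from ops import *
s,p,f=st(); arm.gripper_open(); arm.line_to([*p[:2],.25],.2)
arm.move_ptp([.3,.35,.3],down(YAW)); arm.hold(.3)
C=look("c9"); crop(C["top"],180,366,90,255,4,"pics/st9.png"); say()
E
```

```text
t=113.6 [0.3003 0.3497 0.3   ] F [-1.  -0.6 -0. ] w=0.0853 g=0
```

View pics/st9.png

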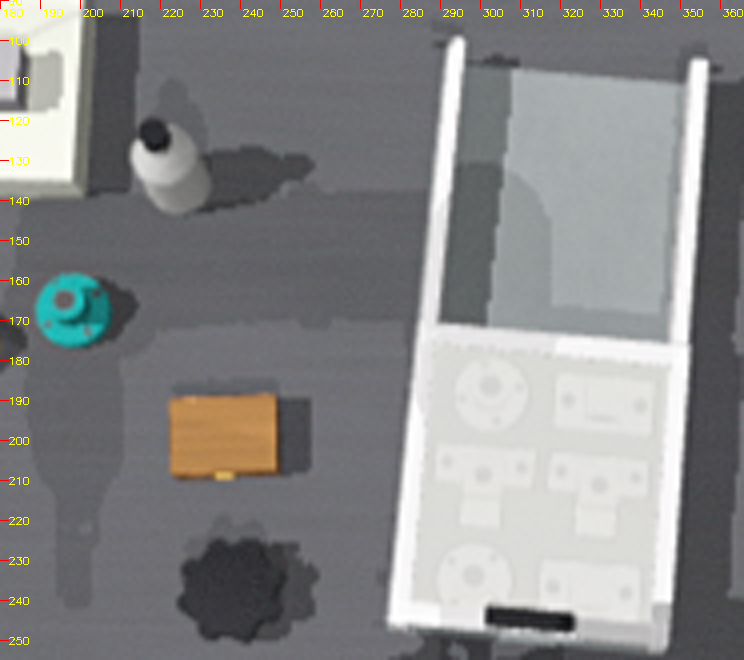

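The guard is shut (handle at about (309, 244)) with all six castings visible under it. The gauge case at (235, 198) and the handwheel at (238, 237) are where they started.

```bash
python3 -c "
from rig import arm
print(arm.hand_in())"
```

```text
the job is handed in; nothing more can be done
None
```

The job is handed in: all six castings are seated in matching nests, the guard is shut to its hard stop, the handwheel and gauge case were left untouched, and the run took about 114 s of the 210 s allowed.

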